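# Rock a straightedge on a warped display plinth

## Robot

A 6-joint arm with a two-finger parallel gripper is mounted at the origin on a cart in front of the work surface, level with it; the furniture and walls round the work are solid. World frame = base frame: x ahead of the robot, y to its left, z up, the work surface at z = 0. Lengths are in m, angles in rad, forces in N, time in s.
With the tool pointing down it reaches from about 0.35 to 0.775 m from the base axis. Payload 7.3 kg.
Tool frame: the origin (TCP) lies between the finger pads; the fingertips stand 17 mm ahead of it and the grasp point (between the pads) lies 2 mm behind it; y points along the fingers, z is the direction in which the jaws open and shut, and the axes are right-handed (so a half turn about y gives the same grasp; the last joint's range is limited). The gripper opens to 92 mm and grips with 3 to 60 N. Pads are 19 mm wide; open, the fingers measure 130 mm over their backs; the gripper's body (75 mm by 190 mm) begins 47 mm behind the grasp point.
Start: joints at [1.017, 0.342, 1.524, -0, 1.275, -0.146], TCP at [0.208, 0.482, 0.244] pointing down, gripper open.
Joint ranges: [-2.53, 2.53], [-0.77, 2.02], [0.04, 2.7], [-1, 4.14], [0.28, 2.66], [-3.11, 3.11]. Speed limits (rad/s): [2.57, 2.57, 3.14, 3.14, 3.14, 3.14].

## Interface

Orientations are given as [roll, pitch, yaw] about the fixed x, y, z axes, in that order (R = Rz(yaw) Ry(pitch) Rx(roll)).
In Python, from plant import manip, eyes gives the robot as it stands.
- The arm moves only by the tool servo_tool, never from a script. Its argument "targets" is a list of rows, each a list of 7 numbers: the gripper's target within -1 to 1 (shut at 1, half-way at 0, fully open at -1), then the shift along the tool's x, y, z in mm, then the turn, a rotation vector about the tool's x, y, z in rad. In form: [[hand, x, y, z, rx, ry, rz], ...]. A call has 1 to 20 rows; each row shifts and turns the commanded pose from where the row before left it, along the tool's axes as they then stand; what a row does not reach is not made up. A row lasts 1/8 s, in which the tool goes at most 62.5 mm and 10.7 degrees, less where a joint would pass 70% of its speed; a pose out of reach is approached as far as the arm can. A call with a gripper value outside its range is refused whole. The fingers move at their own pace and stop on an object; the grip force is fixed at half the most. Time passes only in rows, so rows that do not move let the fingers close. It gives the time, the measured TCP pose, the force and the opening at its end, in the units of the state.
- manip.read_state(): the state, without advancing time (a new reading comes with each control period).
- eyes.snapshot(name): name is "scene" or "top" or "wrist"; returns a dict with "frame" (480x640x3 uint8, blue, green, red), "K" (3x3 intrinsics, pixels), "k1" (the pictures are not rectified: a ray, as slopes to the right and down, at radius r is drawn at 1 + k1 r^2 times it, then the intrinsics apply), "rvec" (rotation vector, rad) and "tvec" (3), from world to camera coordinates, as OpenCV has them. Camera axes: x right, y down, z forward; pixel columns grow to the right and rows downward; lengths in m; the calibration is good to about 2 mm. A picture is of the moment at which its call begins. There is no depth.
- manip.close_job(): hands the job in, once; it reports no verdict.
The state is a dict: "time": time; "joints": joint angles; "joint_velocities": joint speeds; "joint_efforts": joint torques, N m; "position": TCP position; "eef_rot": TCP orientation; "ft_force": force on the tool from outside, world axes, zero at the start; "wrist_torque": the same for the moment, N m; "grip_width": opening from 0.0 (shut) to 1.0 (fully open).
Only numpy, scipy, OpenCV 4.12 (cv2) and the standard library are available. Lean on these libraries where they do the work, as an engineer would, in place of code of your own. Each camera call takes 0.05 s, during which the arm holds its last target.

## Task

Check the warped top of the wooden display plinth with the plain flat wooden board that lies on the table to its left as a straightedge: lay the board flat and centred across the raised middle of the top, its length running left to right across the plinth, and let go of it. Then press its left end down from above until the board has tipped over onto the sloping left side, let it come back level, and press its right end down in the same way. Leave the board lying level and centred across the plinth.

Things in the scene. Friction and masses are not known exactly. Their poses are not given: they have to be found in the camera images.
- board_center (a point): centre (half-way up) of the straightedge, a plain thin flat pale-wood board 165 mm long (its y axis), 42 mm wide (x), 7 mm thick (z), about 40 g; at the start it lies loose and flat on the table, left of the plinth. Not meant: the two thin round sticks, the brush, and a like board far off on the mat at the right
- board_end_1 (a point): point in the board half-way up its thickness, 75 mm from its centre along its +y (7 mm short of that end); either end of the board may become the left one
- board_end_2 (a point): the same point at the board's other end, 75 mm from its centre along its -y. With the board centred across the plinth, pressing an end (1 N is enough) tips it 7 degrees onto that side, the end sinking about 7 mm; let go, it comes back level
- face (a point): middle of the crowned top of the fixed wooden plinth (block on a darker 110 x 140 mm foot), 36 mm above the table; z up, x away from the robot, y to the robot's left. Top 100 mm deep (x), 130 wide (y): a level band 32 mm wide (y -16 to 16) along x, each side falling 7 degrees to 6 mm lower at y = +-65. A board centred across it overhangs 17 mm a side
Mind the look-alikes: they are no part of the job. Of the things like the part that bears face, leave any that is green or grey; of the rest the larger one is meant.

How it is judged:
By the outcome, as a careful person would: the job done as asked, in the order asked, and still so for the second after the job is handed in, with the robot touching nothing.
It also fails if it takes over 50 s, if anything falls off the work surface, if the arm or the gripper's body presses on something with over 40 N, if the wrist force passes 120 N, or if a joint passes its speed limit or range.

## Working session

There is one attempt and no reset: what is moved stays moved. The work goes in short steps, Python scripts to look and compute and a tool call to move; the robot and the scene stay as the last step left them, time stands still between calls to the robot, and variables do not carry over. Pictures are saved under pics/ and viewed, and the job is handed in when it is done.

Besides the shell and the picture viewer there is one more tool, called after ">>>" as name([rows], argument=value, ...), one row to a line, values as JSON. servo_tool: Moves the arm, as the interface text tells. Its arguments: {"type":"object","properties":{"targets":{"type":"array"}},"required":["targets"]}

```bash
mkdir -p pics; ls; python3 - <<'E'
from plant import manip, eyes
import cv2,numpy as np
print(manip.read_state())
for n in ["scene","top","wrist"]:
    s=eyes.snapshot(n); cv2.imwrite(f"pics/{n}0.png",s["frame"])
    R=cv2.Rodrigues(np.array(s["rvec"],float))[0]
    print(n,np.array(s["K"]).tolist(),s["k1"],(-R.T@np.array(s["tvec"]).reshape(3)),R[2])
E
```

```text
pics
{'time': 0.0, 'joints': array([ 1.01699894e+00,  3.42675869e-01,  1.52504084e+00,  3.77727741e-05,
        1.27541968e+00, -1.46055047e-01]), 'joint_velocities': array([-0.00024425, -0.00102467,  0.00028872, -0.00134196, -0.00158766,
       -0.00135663]), 'joint_efforts': array([-6.71018061e-04, -4.31241095e+01, -2.44222122e+01,  7.16894190e-02,
        5.60329249e-02, -1.20564837e-04]), 'position': array([0.20796679, 0.48161929, 0.24306096]), 'eef_rot': array([-1.57231837e+00,  2.60405143e-04, -4.07753565e-01]), 'ft_force': array([-0.050413  , -1.65218799,  0.25000121]), 'wrist_torque': array([-0.01837474,  0.0012764 , -0.01946131]), 'grip_width': 0.9965119119397101}
scene [[457.072012930006, 0.0, 323.6221907060409], [0.0, 457.072012930006, 235.1658317047486], [0.0, 0.0, 1.0]] 0.04066628511823363 [-0.32054159 -0.42993024  0.98264469] [ 0.58015968  0.40564698 -0.70630395]
top [[572.441116710312, 0.0, 310.28174865061345], [0.0, 572.441116710312, 244.0347813349705], [0.0, 0.0, 1.0]] -0.04915104580703714 [0.22829259 0.08684658 1.51860475] [ 0.13813601 -0.00743147 -0.99038539]
wrist [[373.8685888868032, 0.0, 318.4390889786142], [0.0, 373.8685888868032, 239.09356946026185], [0.0, 0.0, 1.0]] -0.023785608607965462 [0.14352357 0.51043359 0.38448507] [ 0.2396903  -0.10444332 -0.96521508]
```

View pics/top0.png

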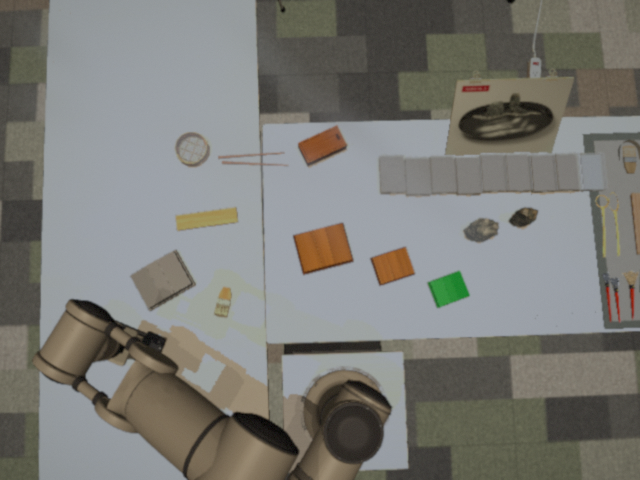

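View pics/scene0.png

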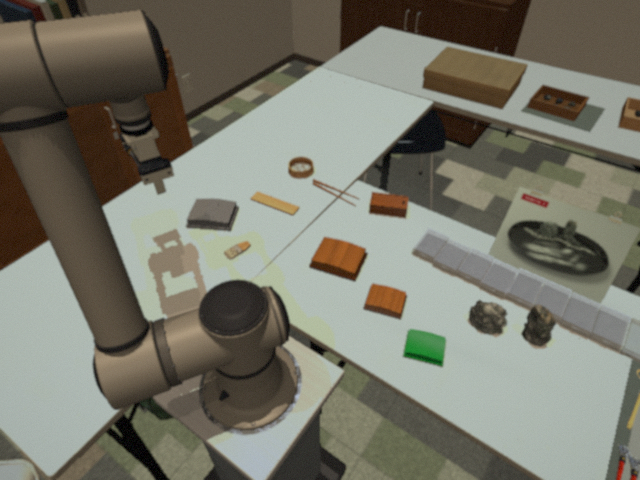

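View pics/wrist0.png

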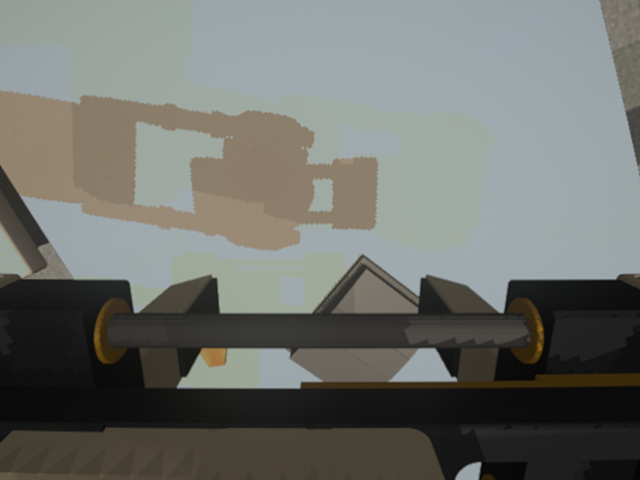

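```bash
cat > h.py <<'E'
import cv2,numpy as np
from plant import manip, eyes
def cam(s):
    R=cv2.Rodrigues(np.array(s["rvec"],float))[0]; t=np.array(s["tvec"],float).reshape(3)
    return np.array(s["K"],float),float(s["k1"]),R,t
def ray(s,px):
    K,k1,R,t=cam(s); px=np.array(px,float).reshape(-1,1,2)
    u=cv2.undistortPoints(px,K,np.array([k1,0,0,0,0.]))[:,0]
    d=np.c_[u,np.ones(len(u))]@R; return -R.T@t,d
def at(s,px,z):
    c,d=ray(s,px); return c+d*((z-c[2])/d[:,2])[:,None]
def proj(s,P):
    K,k1,R,t=cam(s)
    return cv2.projectPoints(np.array(P,float).reshape(-1,3),cv2.Rodrigues(R)[0],t,K,np.array([k1,0,0,0,0.]))[0][:,0]
def crop(s,x0,y0,w,h,f,name):
    cv2.imwrite(name,cv2.resize(s["frame"][y0:y0+h,x0:x0+w],None,fx=f,fy=f,interpolation=cv2.INTER_CUBIC))
E
python3 - <<'E'
from h import *
s=eyes.snapshot("top"); crop(s,160,190,210,100,3.8,"pics/t1.png")
np.save("top.npy",s,allow_pickle=True)
q=eyes.snapshot("scene"); crop(q,230,170,150,120,5,"pics/s1.png"); np.save("scene.npy",q,allow_pickle=True)
for n,s in (("top",s),("scene",q)):
    hsv=cv2.cvtColor(s["frame"],cv2.COLOR_BGR2HSV)
    for nm,lo,hi,z in (("board",(18,90,90),(32,255,255),.007),("brown",(0,110,20),(17,255,255),.036)):
        m=cv2.inRange(hsv,lo,hi)
        c,_=cv2.findContours(m,0,2)
        for k in c:
            if cv2.contourArea(k)>150:
                r=cv2.minAreaRect(k); b=cv2.boxPoints(r)
                print(n,nm,np.round(r[0],1),np.round(r[1],1),round(r[2],1)); print(np.c_[b,at(s,b,z)[:,:2]].round(3).tolist())
E
```

```text
top board [206.4 218.5] [13.6 60.1] 82.1
[[175.732, 215.871, 0.526, 0.435], [235.251, 207.604, 0.544, 0.275], [237.12, 221.067, 0.507, 0.27], [177.602, 229.333, 0.489, 0.43]]
top brown [392.4 265.6] [27.8 35.7] 71.6
[[371.0, 258.0, 0.394, -0.082], [404.9, 246.7, 0.421, -0.172], [413.7, 273.1, 0.351, -0.191], [379.8, 284.4, 0.324, -0.101]]
top brown [322.8 248. ] [39.  50.6] 75.5
[[293.443, 235.466, 0.459, 0.119], [342.438, 222.822, 0.489, -0.01], [352.186, 260.597, 0.388, -0.032], [303.191, 273.241, 0.359, 0.096]]
top brown [321.8 144.6] [22.4 42.6] 65.6
[[297.733, 143.212, 0.709, 0.102], [336.534, 125.575, 0.756, -0.004], [345.815, 145.993, 0.698, -0.027], [307.014, 163.63, 0.652, 0.078]]
scene board [274.7 202.9] [46.6  9. ] 20.3
[[251.252, 199.019, 0.483, 0.421], [254.376, 190.584, 0.521, 0.441], [298.085, 206.772, 0.54, 0.272], [294.96, 215.208, 0.502, 0.256]]
scene board [474.9  68.4] [97.2 28.9] 12.5
[[424.341, 71.965, 1.631, 0.362], [430.6, 43.8, 1.933, 0.476], [525.471, 64.882, 1.959, 0.0], [519.212, 93.047, 1.676, -0.065]]
scene brown [385.5 299.7] [36.8 26.4] 15.5
[[364.195
[... 1485 characters left out ...]
, 121.717, 1.521, -0.337]]
scene brown [471.4  88.5] [95.4 31.3] 3.8
[[422.739, 100.916, 1.333, 0.227], [424.823, 69.655, 1.595, 0.346], [520.0, 76.0, 1.77, -0.028], [517.916, 107.261, 1.5, -0.11]]
scene brown [164.4 104.7] [110.4  36.6] 75.5
[[132.877, 55.81, 0.926, 1.543], [168.275, 46.632, 1.095, 1.489], [195.987, 153.522, 0.534, 0.721], [160.589, 162.699, 0.425, 0.78]]
scene brown [435.  27.] [ 54. 188.] 90.0
[[341.0, 0.0, 2.133, 1.159], [529.0, 0.0, 2.733, 0.243], [529.0, 54.0, 2.014, 0.011], [341.0, 54.0, 1.517, 0.752]]
scene brown [29.8  7.2] [38.5 13.1] 37.6
[[10.517, 0.628, 0.989, 2.667], [18.509, -9.762, 1.113, 2.797], [49.052, 13.732, 1.003, 2.324], [41.059, 24.123, 0.894, 2.224]]
```

View pics/t1.png

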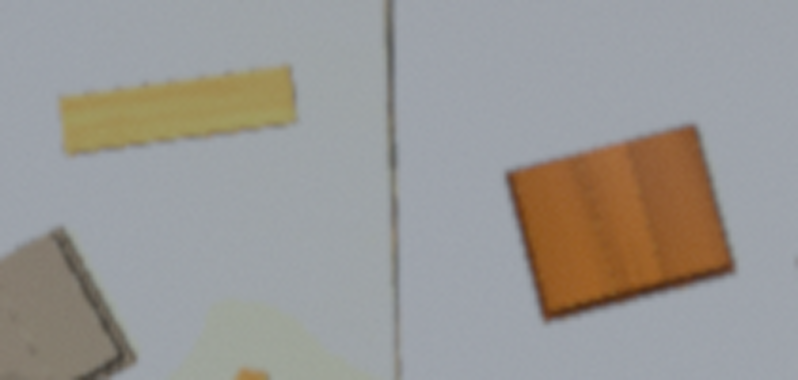

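View pics/s1.png

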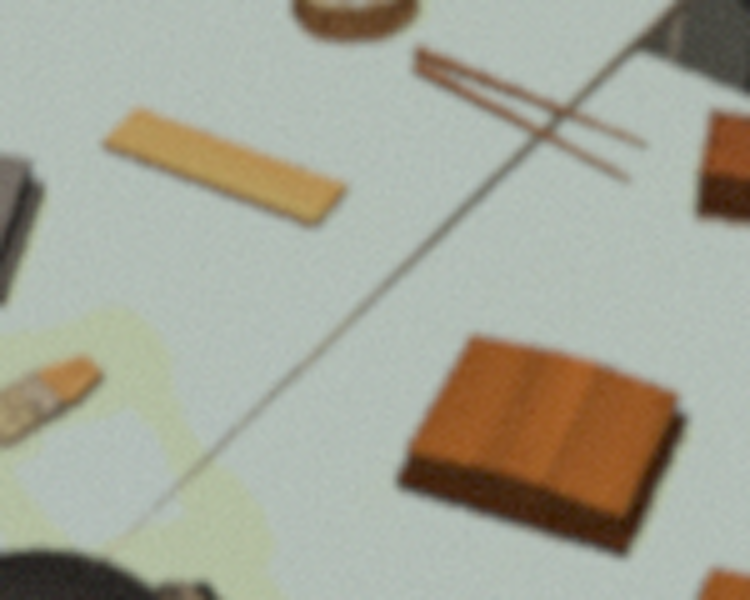

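```bash
cat > fit.py <<'E'
from h import *
from scipy.optimize import minimize
def boardP(zc): 
    return np.array([[a*.021,b*.0825,zc+c*.0035] for a in(-1,1) for b in(-1,1) for c in(-1,1)])
def plinthP(fh=.008):
    f=[[a*.055,b*.07,z] for a in(-1,1) for b in(-1,1) for z in(0,fh)]
    t=[[a*.05,b*y,z] for a in(-1,1) for b in(-1,1) for y,z in((.016,.036),(.065,.030))]
    return np.array(f+t)
def W(P,p):
    c,s=np.cos(p[2]),np.sin(p[2]); return P@np.array([[c,-s,0],[s,c,0],[0,0,1]]).T+[p[0],p[1],0]
SS=8
def sil(s,P,roi):
    x0,y0,w,h=roi
    q=proj(s,P); hl=cv2.convexHull(((q-[x0,y0]+.5)*SS).astype(np.float32))
    m=np.zeros((h*SS,w*SS),np.float32); cv2.fillConvexPoly(m,np.round(hl*16-8).astype(np.int32),1,shift=4)
    return cv2.resize(m,(w,h),interpolation=cv2.INTER_AREA)
def fit(views,P,p0):
    # views: (snapshot, mask float full image)
    rois=[]
    for s,m in views:
        q=proj(s,W(P,p0)); a=np.maximum(q.min(0)-10,0).astype(int); b=np.minimum(q.max(0)+10,[640,480]).astype(int); rois.append((a[0],a[1],b[0]-a[0],b[1]-a[1]))
    def cost(p):
        e=0
        for (s,m),r in zip(views,rois):
            x,y,w,h=r; e+=np.abs(sil(s,W(P,p),r)-m[y:y+h,x:x+w]).sum()/ (m[y:y+h,x:x+w].sum()+1)
        return e/len(views)
    S=np.array([p0]+[np.array(p0)+d for d in np.diag([.01,.01,.1])])
    r=minimize(cost,p0,method="Nelder-Mead",options=dict(initial_simplex=S,xatol=1e-5,fatol=1e-6))
    return r.x,r.fun
def mask(s,lo,hi):
    return cv2.morphologyEx((cv2.inRange(cv2.cvtColor(s["frame"],cv2.COLOR_BGR2HSV),lo,hi)>0).astype(np.uint8),cv2.MORPH_CLOSE,np.ones((3,3))).astype(np.float32)
BR=((0,110,20),(17,255,255)); BO=((18,60,90),(32,255,255))
E
python3 - <<'E'
from fit import *
t=np.load("top.npy",allow_pickle=True).item(); q=np.load("scene.npy",allow_pickle=True).item()
for fh in (.006,.012):
  P=plinthP(fh)
  for v in ([t],[q],[t,q]):
    print("plinth",fh,len(v),fit([(s,mask(s,(0,90,10),(20,255,255))) for s in v],P,[.42,.045,-.2]))
for v in ([t],[q],[t,q]):
    print("board",fit([(s,mask(s,*BO)) for s in v],boardP(.0035),[.516,.353,.13]))
E
```

```text
plinth 0.006 1 (array([0.42906689, 0.04200341, 0.22192226]), np.float64(0.08664986491203308))
plinth 0.006 1 (array([0.42771821, 0.04235553, 0.25336339]), np.float64(0.14773514866828918))
plinth 0.006 2 (array([0.42860191, 0.04259489, 0.24412985]), np.float64(0.11756749451160431))
plinth 0.012 1 (array([0.42672428, 0.04343382, 0.24070711]), np.float64(0.10099887102842331))
plinth 0.012 1 (array([0.42764948, 0.04229246, 0.25389726]), np.float64(0.15493038296699524))
plinth 0.012 2 (array([0.42865634, 0.0423719 , 0.24593867]), np.float64(0.12834492325782776))
board (array([0.51671618, 0.35301336, 0.11224275]), np.float64(0.10399188846349716))
board (array([0.51572858, 0.35069319, 0.09289717]), np.float64(0.13958333432674408))
board (array([0.51647119, 0.35196278, 0.10354979]), np.float64(0.1274261325597763))
```

```bash
python3 - <<'E'
from fit import *
t=np.load("top.npy",allow_pickle=True).item(); q=np.load("scene.npy",allow_pickle=True).item()
P=plinthP(); out=[]
top=np.array([[a,y,z] for a in(-.05,.05) for y,z in((-.065,.03),(-.016,.036),(.016,.036),(.065,.03))])
foot=np.array([[-.055,-.07,0],[.055,-.07,0],[.055,.07,0],[-.055,.07,0]])
bp=boardP(.0035)
for s,(x0,y0,w,h),n in((t,(285,212,80,70),"to"),(q,(300,225,80,70),"so"),(t,(165,195,80,45),"tb"),(q,(240,180,70,45),"sb")):
    f=8; im=cv2.resize(s["frame"][y0:y0+h,x0:x0+w],None,fx=f,fy=f,interpolation=cv2.INTER_CUBIC)
    im=cv2.convertScaleAbs(im,alpha=1.5)
    def L(A,c):
        a=((proj(s,A)-[x0,y0]+.5)*f).astype(int); cv2.polylines(im,[a],False,c,1)
    p=[.4283,.0425,.240]
    if n[1]=="o":
        T=W(top,p); L(T[:4],(255,255,0));L(T[4:],(255,255,0))
        for i in range(4): L(T[[i,i+4]],(255,255,0))
        F=W(foot,p); L(F[[0,1,2,3,0]],(255,0,255))
    else:
        B=W(bp,[.5164,.352,.104]); L(B[[1,3,7,5,1]],(255,0,255))
    out.append(im)
a=np.hstack(out[:2]); a=cv2.resize(a,None,fx=.62,fy=.62); cv2.imwrite("pics/o1.png",a)
cv2.imwrite("pics/o2.png",np.hstack([cv2.resize(o,None,fx=.62,fy=.62) for o in out[2:]]))
E
```

```text
(no output)
```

View pics/o1.png

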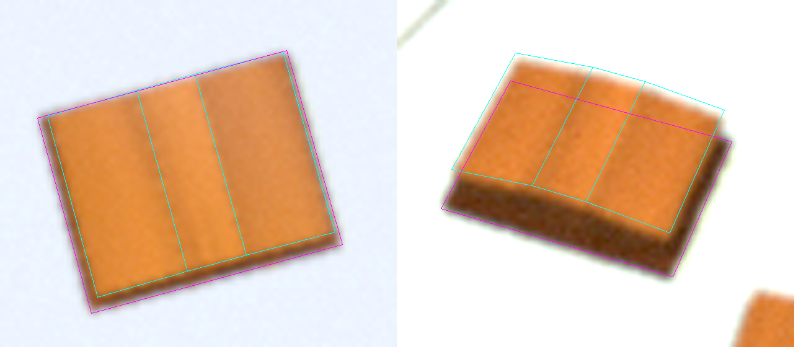

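View pics/o2.png

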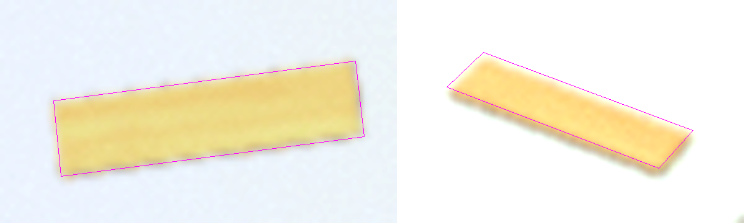

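>>> servo_tool([
  [-1, 42, 8, 0.4, 0, 0, 0],
  [-1, 42, 8, 0.4, 0, 0, 0],
  [-1, 42, 8, 0.4, 0, 0, 0],
  [-1, 42, 8, 0.4, 0, 0, 0],
  [-1, 42, 8, 0.4, 0, 0, 0],
  [-1, 42, 8, 0.4, 0, 0, 0],
  [-1, 42, 8, 0.4, 0, 0, 0],
  [-1, 41, 8, 0.4, 0, 0, 0],
  [-1, 0, 0, 0, 0, 0.1325, 0],
  [-1, 0, 0, 0, 0, 0.1325, 0],
  [-1, 0, 0, 0, 0, 0.1325, 0],
  [-1, 0, 0, 0, 0, 0.1325, 0],
  [-1, 0, 0, 0, 0, 0.1325, 0],
  [-1, 0, 0, 0, 0, 0.1325, 0],
  [-1, 0, 0, 0, 0, 0.1325, 0],
  [-1, 0, 0, 0, 0, 0.1325, 0],
  [-1, 0, 0, 0, 0, 0, 0],
])

```text
time: 2.38
position: [0.5169, 0.352, 0.1795]
eef_rot: [-1.571, -0.0, -1.467]
ft_force: [0.0, -0.4, -0.8]
grip_width: 0.997
```

```bash
python3 - <<'E'
from fit import *
s=eyes.snapshot("wrist"); cv2.imwrite("pics/w1.png",s["frame"]); np.save("w1.npy",s,allow_pickle=True)
st=manip.read_state(); print(st["time"],st["position"],st["eef_rot"],st["ft_force"])
print(proj(s,W(boardP(.0035),[.5164,.352,.104])).round(0).tolist())
E
```

```text
2.425 [0.51693763 0.35204201 0.17955781] [-1.57107079e+00 -5.03070111e-05 -1.46504208e+00] [-9.75625569e-01 -6.87109087e-04  2.02491274e-01]
[[295.0, 308.0], [295.0, 311.0], [292.0, 124.0], [292.0, 123.0], [340.0, 308.0], [341.0, 311.0], [343.0, 124.0], [344.0, 123.0]]
```

View pics/w1.png

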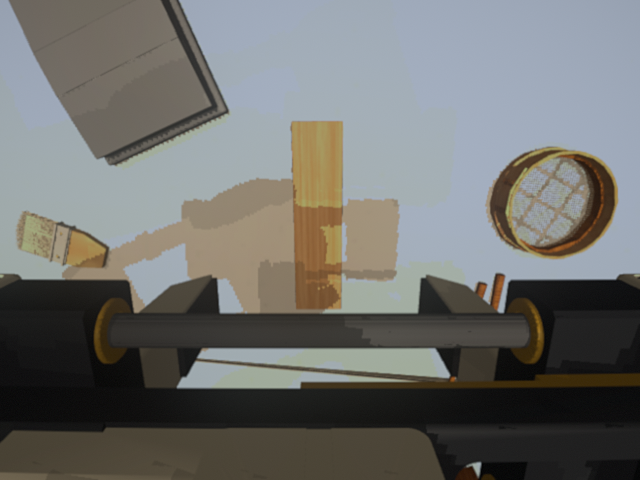

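>>> servo_tool([
  [-1, 0, 25, 0, 0, 0, 0],
  [-1, 0, 25, 0, 0, 0, 0],
  [-1, 0, 25, 0, 0, 0, 0],
  [-1, 0, 25, 0, 0, 0, 0],
  [-1, 0, 25, 0, 0, 0, 0],
  [-1, 0, 20, 0, 0, 0, 0],
  [-1, 0, 10, 0, 0, 0, 0],
  [-1, 0, 4, 0, 0, 0, 0],
  [-1, 0, 0, 0, 0, 0, 0],
  [-1, 0, 0, 0, 0, 0, 0],
])

```text
time: 3.68
position: [0.5175, 0.3523, 0.0216]
eef_rot: [-1.569, 0.001, -1.468]
ft_force: [0.1, -0.2, 0.2]
grip_width: 1.001
```

>>> servo_tool([
  [-1, 0, 2, 0, 0, 0, 0],
  [-1, 0, 0, 0, 0, 0, 0],
  [0.5, 0, 0, 0, 0, 0, 0],
  [1, 0, 0, 0, 0, 0, 0],
  [1, 0, 0, 0, 0, 0, 0],
  [1, 0, 0, 0, 0, 0, 0],
  [1, 0, 0, 0, 0, 0, 0],
  [1, 0, 0, 0, 0, 0, 0],
  [1, 0, 0, 0, 0, 0, 0],
])

```text
time: 4.8
position: [0.517, 0.3521, 0.0187]
eef_rot: [-1.571, 0.0, -1.468]
ft_force: [0.6, -0.5, -0.3]
grip_width: 0.444
```

>>> servo_tool([
  [1, 0, 0, 0, 0, 0, 0],
  [1, 0, -10, 0, 0, 0, 0],
  [1, 0, -20, 0, 0, 0, 0],
  [1, 0, -25, 0, 0, 0, 0],
  [1, 0, -25, 0, 0, 0, 0],
  [1, 0, -25, 0, 0, 0, 0],
  [1, 0, 0, 0, 0, 0, 0],
  [1, 0, 0, 0, 0, 0, 0],
])

```text
time: 5.8
position: [0.5166, 0.3518, 0.123]
eef_rot: [-1.572, -0.0, -1.468]
ft_force: [-0.6, 0.5, -0.2]
grip_width: 0.444
```

```bash
python3 - <<'E'
from fit import *
s=eyes.snapshot("wrist"); cv2.imwrite("pics/w2.png",s["frame"]); np.save("w2.npy",s,allow_pickle=True)
st=manip.read_state(); print(st["time"],st["position"],st["eef_rot"],st["ft_force"],st["grip_width"])
E
```

```text
5.85 [0.51634664 0.35170359 0.12256897] [-1.57269501e+00 -6.92602863e-04 -1.46780457e+00] [-0.5578581   0.30899313 -0.64288012] 0.44423206526456804
```

View pics/w2.png

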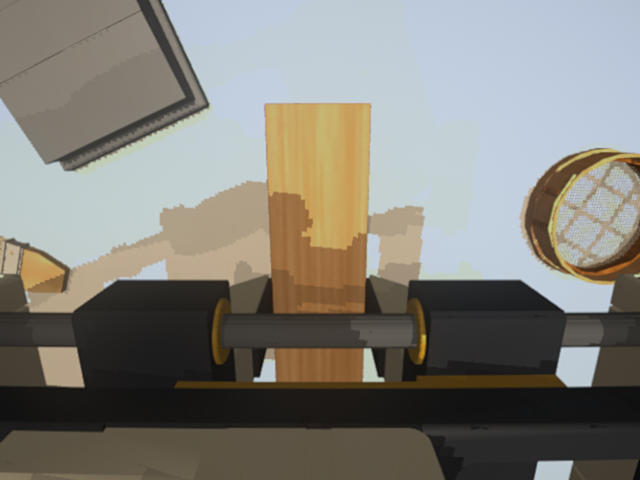

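```bash
python3 - <<'E'
from fit import *
s=np.load("w2.npy",allow_pickle=True).item(); st=manip.read_state()
g=at(s,[[265,103],[371,103],[273,300],[367,300]],.1109)
from scipy.spatial.transform import Rotation as Ro
R=Ro.from_euler('xyz',st["eef_rot"]).as_matrix()
print(((g-st["position"])@R*1000).round(1), st["position"])
print(np.linalg.norm(g[0]-g[1]))
s=eyes.snapshot("wrist")
E
```

```text
[[-84.3  11.6 -20.5]
 [-84.3  11.6  20.7]
 [ -1.4  11.7 -19.9]
 [ -1.5  11.6  21.9]] [0.51634664 0.35170359 0.12256897]
0.04116826914032847
```

>>> servo_tool([
  [1, 15, 0, -6, 0, 0, 0],
  [1, 30, 0, -12, 0, 0, 0],
  [1, 30, 0, -12, 0, 0, 0],
  [1, 30, 0, -12, 0, 0, 0],
  [1, 30, 0, -12, 0, 0, 0],
  [1, 30, 0, -12, 0, 0, 0],
  [1, 30, 0, -12, 0, 0, 0],
  [1, 30, 0, -12, 0, 0, 0],
  [1, 30, 0, -12, 0, 0, 0],
  [1, 30, 0, -11, 0, 0, 0],
  [1, 15, 0, -6.4, 0, 0, 0],
  [1, 0, 0, 0, 0, -0.0685, 0],
  [1, 0, 0, 0, 0, -0.0685, 0],
  [1, 0, 0, 0, 0, 0, 0],
  [1, 0, 0, 0, 0, 0, 0],
])

```text
time: 7.78
position: [0.429, 0.0416, 0.1235]
eef_rot: [-1.571, 0.0, -1.332]
ft_force: [-0.8, -0.0, -0.8]
grip_width: 0.443
```

```bash
python3 - <<'E'
from fit import *
s=eyes.snapshot("wrist"); np.save("w3.npy",s,allow_pickle=True)
st=manip.read_state(); print(st["time"],st["position"],st["eef_rot"],st["ft_force"],st["grip_width"])
im=s["frame"].copy()
top=np.array([[a,y,z] for a in(-.05,.05) for y,z in((-.065,.03),(-.016,.036),(.016,.036),(.065,.03))])
foot=np.array([[-.055,-.07,0],[.055,-.07,0],[.055,.07,0],[-.055,.07,0]])
p=[.4283,.0425,.240]
T=W(top,p);F=W(foot,p)
L=lambda A,c:cv2.polylines(im,[proj(s,A).astype(int)],False,c,1)
L(T[:4],(255,255,0));L(T[4:],(255,255,0));L(F[[0,1,2,3,0]],(255,0,255))
for i in range(4): L(T[[i,i+4]],(255,255,0))
cv2.imwrite("pics/w3.png",im); cv2.imwrite("pics/w3r.png",s["frame"])
E
```

```text
7.825 [0.42905832 0.04157821 0.12357337] [-1.57096434e+00  2.06145573e-04 -1.33155256e+00] [-0.81961077 -0.3238108   0.25175695] 0.44475825536571817
```

View pics/w3.png

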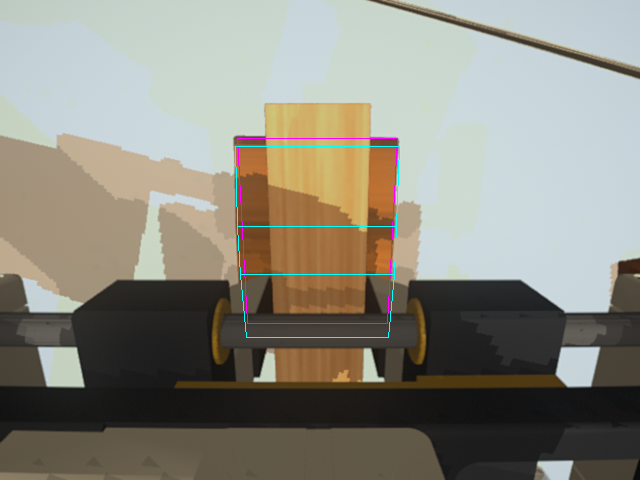

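View pics/w3r.png

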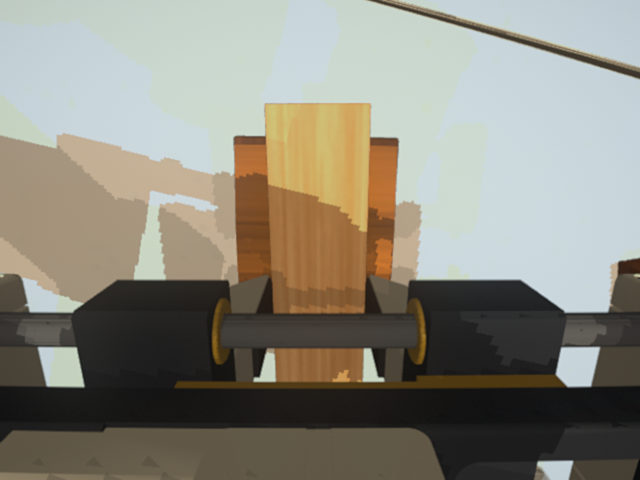

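```bash
python3 - <<'E'
from h import *
s=np.load("w3.npy",allow_pickle=True).item()
a=s["frame"][125:300,225:275]; b=s["frame"][125:300,362:412]
im=cv2.resize(np.hstack([a,b]),None,fx=7,fy=3.4,interpolation=cv2.INTER_NEAREST); im=cv2.convertScaleAbs(im,alpha=1.6)
cv2.imwrite("pics/w3z.png",im)
g=cv2.cvtColor(s["frame"],cv2.COLOR_BGR2GRAY).astype(int)
print(g[130:152,255].tolist()); print(g[130:152,380].tolist()); print(g[205:280,250].tolist());print(g[205:280,380].tolist())
for r in (160,190): print(g[r,225:245].tolist(), g[r,388:406].tolist())
E
```

```text
[212, 211, 212, 213, 215, 193, 111, 73, 82, 85, 84, 85, 84, 84, 96, 117, 120, 119, 118, 119, 120, 122]
[212, 213, 212, 213, 213, 214, 199, 136, 81, 74, 80, 80, 81, 80, 81, 91, 109, 115, 116, 116, 118, 119]
[90, 89, 89, 88, 87, 86, 84, 84, 84, 83, 84, 85, 88, 87, 87, 86, 82, 77, 76, 75, 80, 82, 82, 82, 80, 80, 80, 79, 78, 77, 76, 76, 76, 81, 86, 87, 86, 83, 83, 83, 84, 85, 85, 85, 83, 80, 80, 79, 83, 88, 91, 91, 90, 88, 89, 91, 91, 91, 91, 91, 92, 91, 91, 91, 92, 94, 93, 87, 80, 79, 79, 79, 79, 81, 84]
[125, 125, 126, 127, 127, 125, 122, 117, 112, 111, 110, 112, 116, 118, 107, 88, 83, 82, 81, 79, 76, 76, 81, 83, 83, 83, 83, 83, 81, 83, 85, 86, 88, 102, 119, 123, 123, 124, 124, 123, 122, 122, 121, 123, 125, 127, 128, 130, 131, 132, 132, 132, 132, 131, 128, 128, 128, 130, 135, 136, 135, 129, 123, 123, 123, 125, 123, 121, 116, 104, 99, 100, 98, 96, 94]
[212, 212, 212, 212, 212, 211, 212, 215, 205, 157, 127, 125, 126, 127, 125, 127, 127, 126, 126, 126] [123, 123, 123, 124, 123, 123, 124, 121, 116, 146, 205, 216, 214, 213, 213, 213, 212, 212]
[163, 164, 163, 164, 163, 163, 163, 164, 166, 158, 113, 90, 90, 91, 91, 92, 92, 92, 91, 91] [130, 130, 130, 130, 131, 129, 129, 144, 178, 209, 213, 213, 212, 212, 212, 212, 212, 212]
```

View pics/w3z.png

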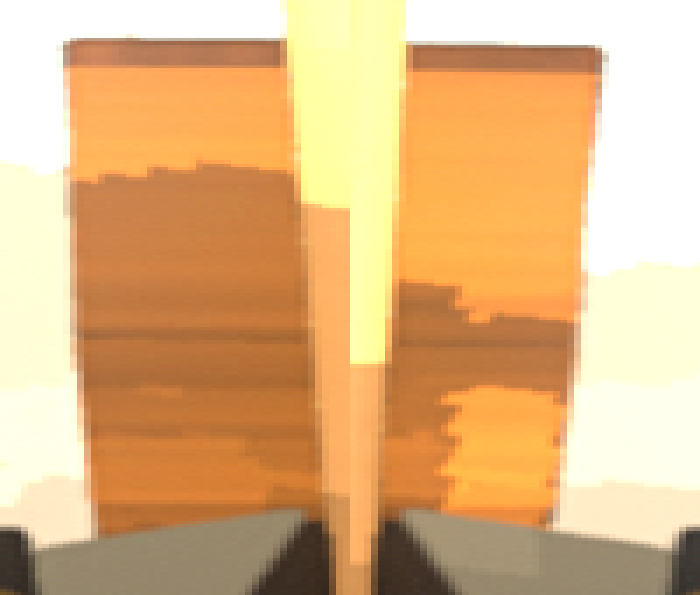

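```bash
python3 - <<'E'
from h import *
from scipy.spatial.transform import Rotation as Ro
s=np.load("w3.npy",allow_pickle=True).item(); st=manip.read_state()
R=Ro.from_euler('xyz',st["eef_rot"]).as_matrix()
f=lambda p,z:((at(s,p,z)-st["position"])@R*1000).round(2)
print("topedge",f([[255,144.5],[380,145.6]],.030))
print("footedge top?",f([[255,135.9],[380,137]],0), f([[255,135.9],[380,137]],.008))
print("sides",f([[234.0,160],[397.3,160],[235,190],[395.5,190]],.0315))
print("crease",f([[250,223],[380,225.5]],.036))
print("board",f([[265,103],[371,103],[318,103]],.1235-.0117))
g=cv2.cvtColor(s["frame"],cv2.COLOR_BGR2GRAY).astype(int)
print(g[98:108,290].tolist(),g[98:108,345].tolist())
for r in (115,250): print(g[r,258:280].tolist(), g[r,360:378].tolist())
E
```

```text
topedge [[-67.25  93.59 -38.58]
 [-66.61  93.58  37.75]]
footedge top? [[-72.49 123.6  -43.29]
 [-71.77 123.58  42.32]] [[-72.45 115.6  -41.97]
 [-71.75 115.58  41.04]]
sides [[-58.07  92.09 -51.61]
 [-58.07  92.08  48.49]
 [-39.65  92.09 -52.04]
 [-39.66  92.07  48.34]]
crease [[-19.52  87.58 -42.79]
 [-17.92  87.57  38.85]]
board [[-8.422e+01  1.179e+01 -2.054e+01]
 [-8.422e+01  1.179e+01  2.053e+01]
 [-8.419e+01  1.179e+01 -1.000e-02]]
[214, 213, 214, 215, 208, 174, 175, 185, 185, 186] [212, 212, 213, 215, 208, 179, 169, 173, 173, 173]
[212, 212, 212, 212, 213, 208, 184, 174, 179, 184, 186, 187, 187, 189, 188, 190, 190, 188, 185, 183, 182, 181] [176, 178, 179, 183, 185, 186, 185, 182, 181, 176, 184, 208, 214, 213, 212, 212, 212, 213]
[81, 81, 80, 80, 80, 80, 80, 79, 80, 79, 79, 81, 95, 114, 119, 120, 120, 121, 122, 124, 123, 124] [127, 128, 127, 123, 119, 117, 107, 88, 83, 83, 85, 87, 87, 87, 86, 98, 121, 128]
```

>>> servo_tool([
  [1, 0, 12, -1.2, 0, 0.008, 0],
  [1, 0, 20, 0, 0, 0, 0],
  [1, 0, 15, 0, 0, 0, 0],
  [1, 0, 10, 0, 0, 0, 0],
  [1, 0, 6, 0, 0, 0, 0],
  [1, 0, 3, 0, 0, 0, 0],
  [1, 0, 0, 0, 0, 0, 0],
  [1, 0, 0, 0, 0, 0, 0],
])

```text
time: 8.82
position: [0.4282, 0.0411, 0.058]
eef_rot: [-1.57, -0.0, -1.339]
ft_force: [-0.4, -0.1, 0.1]
grip_width: 0.443
```

```bash
python3 - <<'E'
from h import *
s=eyes.snapshot("scene"); crop(s,290,215,100,85,7,"pics/s4.png"); 
st=manip.read_state(); print(st["time"],st["position"],st["eef_rot"],st["ft_force"])
E
```

```text
8.875 [0.42816738 0.04107604 0.05804289] [-1.56997286e+00 -1.67662179e-04 -1.33885830e+00] [ 0.07836427 -0.36138559 -0.4824737 ]
```

View pics/s4.png

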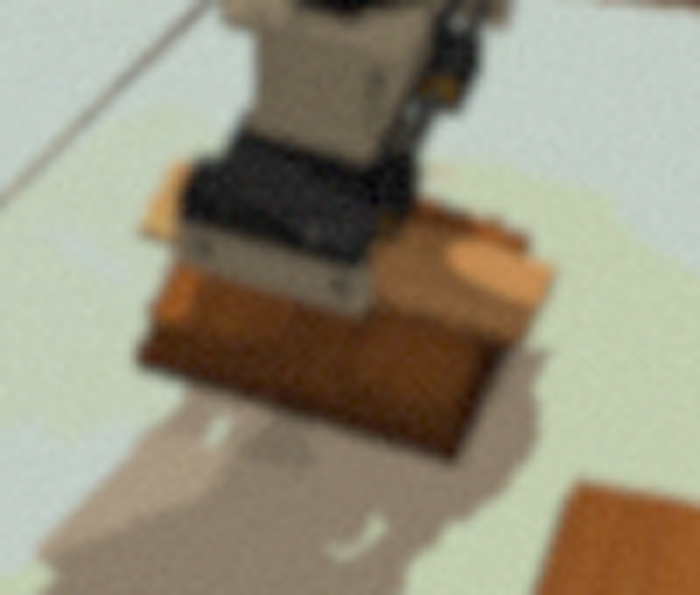

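Board is held level across the plinth, about 3 mm above the crown. Lowering on gently.

>>> servo_tool([
  [1, 0, 1.5, 0, 0, 0, 0],
  [1, 0, 1, 0, 0, 0, 0],
  [1, 0, 0.5, 0, 0, 0, 0],
  [1, 0, 0, 0, 0, 0, 0],
  [1, 0, 0, 0, 0, 0, 0],
])

```text
time: 9.5
position: [0.4279, 0.0411, 0.0547]
eef_rot: [-1.571, 0.0, -1.339]
ft_force: [0.0, -0.1, -0.8]
grip_width: 0.452
```

>>> servo_tool([
  [1, 0, 0.5, 0, 0, 0, 0],
  [1, 0, 0, 0, 0, 0, 0],
  [1, 0, 0, 0, 0, 0, 0],
])

```text
time: 9.88
position: [0.4279, 0.0411, 0.0546]
eef_rot: [-1.57, -0.0, -1.339]
ft_force: [-1.0, -1.0, 6.7]
grip_width: 0.443
```

>>> servo_tool([
  [0.0, 0, 0, 0, 0, 0, 0],
  [-0.2, 0, 0, 0, 0, 0, 0],
  [-0.4, 0, 0, 0, 0, 0, 0],
  [-0.6, 0, 0, 0, 0, 0, 0],
  [-0.6, 0, 0, 0, 0, 0, 0],
  [-0.6, 0, 0, 0, 0, 0, 0],
  [-0.6, 0, -5, 0, 0, 0, 0],
  [-0.6, 0, -15, 0, 0, 0, 0],
  [-0.6, 0, -25, 0, 0, 0, 0],
  [-0.6, 0, -25, 0, 0, 0, 0],
  [-0.6, 0, -20, 0, 0, 0, 0],
  [-0.6, 0, 0, 0, 0, 0, 0],
  [-0.6, 0, 0, 0, 0, 0, 0],
])

```text
time: 11.5
position: [0.4275, 0.0411, 0.1437]
eef_rot: [-1.572, 0.0, -1.339]
ft_force: [-0.0, 0.3, 0.5]
grip_width: 0.802
```

```bash
python3 - <<'E'
from fit import *
from scipy.spatial.transform import Rotation as Ro
s=eyes.snapshot("wrist"); cv2.imwrite("pics/w5.png",s["frame"]); np.save("w5.npy",s,allow_pickle=True)
t=eyes.snapshot("scene"); crop(t,290,215,100,85,7,"pics/s5.png")
st=manip.read_state(); print(st["time"],st["position"],st["eef_rot"],st["ft_force"])
E
```

```text
11.6 [0.42733855 0.04112186 0.14339487] [-1.57241307e+00  5.95388778e-04 -1.33880451e+00] [ 0.02272274 -0.29455037 -0.66250509]
```

View pics/w5.png

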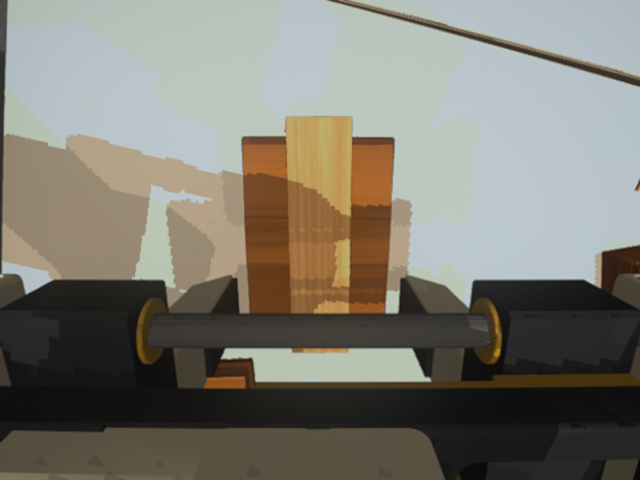

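View pics/s5.png

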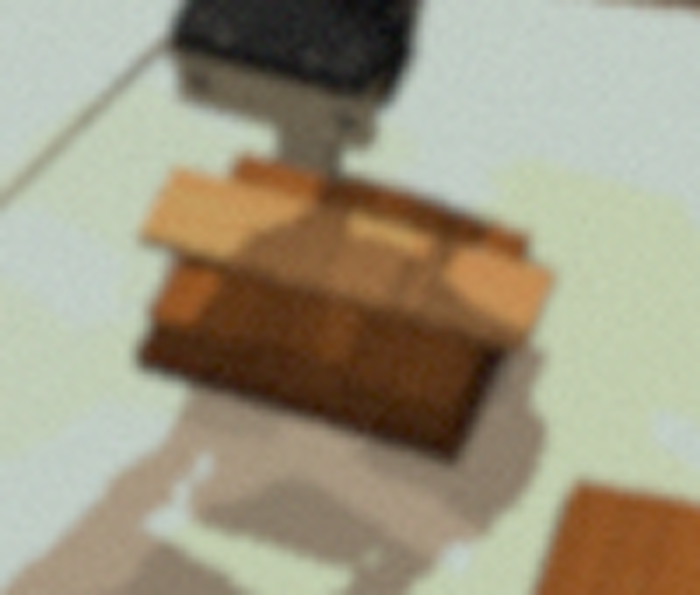

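```bash
cat > meas.py <<'E'
from h import *
from scipy.spatial.transform import Rotation as Ro
import sys
s=np.load(sys.argv[1],allow_pickle=True).item()
st=manip.read_state(); R=Ro.from_euler('xyz',st["eef_rot"]).as_matrix()
f=lambda p,z:((at(s,p,z)-st["position"])@R*1000)[:,[0,2]].round(1)
g=cv2.cvtColor(s["frame"],cv2.COLOR_BGR2GRAY).astype(float)
def ed(a):  # strongest step, subpixel
    d=np.abs(np.diff(a)); i=int(d.argmax()); lo,hi=max(i-1,0),min(i+2,len(d)); return (np.arange(lo,hi)+.5)@d[lo:hi]/d[lo:hi].sum()
def col(c,r0,r1): return [c,r0+ed(g[r0:r1,c])]
def row(r,c0,c1): return [c0+ed(g[r,c0:c1]),r]
E
cat > m5.py <<'E'
from meas import *
print("board far",f([col(c,108,124) for c in(295,310,325,345)],.043).tolist())
print("board near",f([col(c,346,360) for c in(300,320,340)],.0435).tolist())
print("board sides",f([row(r,275,297) for r in(125,128,131)],.043).tolist(),f([row(r,342,362) for r in(125,128,131)],.043).tolist())
print("foot far",f([col(c,128,141) for c in(255,270,370,385)],.0).tolist())
print("top far",f([col(c,140,152) for c in(255,270,370,385)],.030).tolist())
print("plinth sides",f([row(r,232,256) for r in(165,190,220)],.033).tolist(),f([row(r,380,404) for r in(165,180,195)],.033).tolist())
E
python3 m5.py w5.npy
```

```text
board far [[-84.3, -14.1], [-84.3, -4.8], [-84.5, 4.4], [-84.4, 16.8]]
board near [[80.2, -13.0], [76.4, 1.6], [76.4, 16.1]]
board sides [[-78.8, -20.8], [-77.0, -20.8], [-75.2, -21.3]] [[-78.8, 21.6], [-77.0, 21.7], [-75.2, 21.6]]
foot far [[-72.6, -46.3], [-72.5, -35.3], [-72.0, 38.4], [-72.0, 49.5]]
top far [[-67.1, -41.7], [-67.1, -31.7], [-66.9, 34.6], [-67.1, 44.5]]
plinth sides [[-53.6, -50.6], [-37.0, -50.4], [-16.3, -51.1]] [[-53.7, 50.1], [-43.8, 50.0], [-33.7, 49.7]]
```

>>> servo_tool([
  [1, -20, 0, 0, 0, 0, 0],
  [1, -30, 0, 0, 0, 0, 0],
  [1, -14, 10, 0, 0, 0, 0],
  [1, 0, 15, 0, 0, 0, 0],
  [1, 0, 15, 0, 0, 0, 0],
  [1, 0, 15, 0, 0, 0, 0],
  [1, 0, 10, 0, 0, 0, 0],
  [1, 0, 5, 0, 0, 0, 0],
  [1, 0, 3, 0, 0, 0, 0],
  [1, 0, 0, 0, 0, 0, 0],
  [1, 0, 0, 0, 0, 0, 0],
])

```text
time: 12.98
position: [0.4134, 0.1034, 0.0715]
eef_rot: [-1.57, -0.0, -1.339]
ft_force: [-0.6, -0.1, 0.4]
grip_width: -0.0
```

```bash
python3 - <<'E'
from h import *
t=eyes.snapshot("scene"); crop(t,290,215,100,85,7,"pics/s6.png")
E
```

```text
(no output)
```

View pics/s6.png

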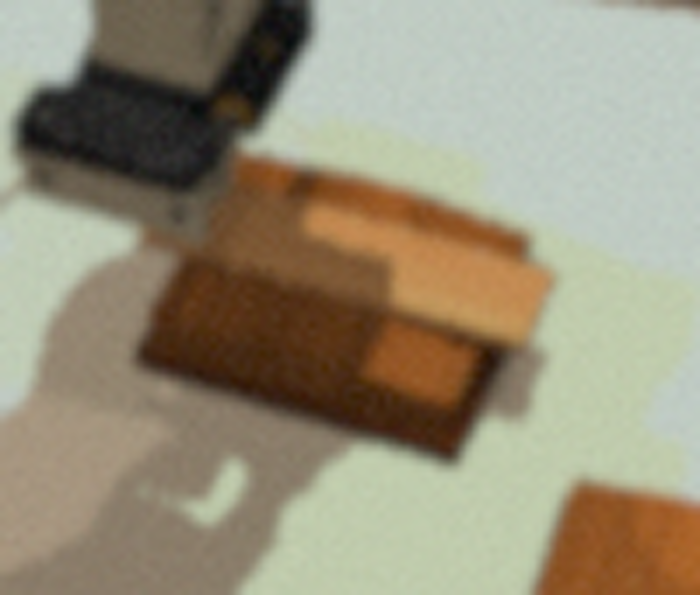

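>>> servo_tool([
  [1, 0, 5, 0, 0, 0, 0],
  [1, 0, 4, 0, 0, 0, 0],
  [1, 0, 1.5, 0, 0, 0, 0],
  [1, 0, 1, 0, 0, 0, 0],
  [1, 0, 1, 0, 0, 0, 0],
  [1, 0, 1, 0, 0, 0, 0],
  [1, 0, 1, 0, 0, 0, 0],
  [1, 0, 0, 0, 0, 0, 0],
])

```text
time: 14.02
position: [0.4133, 0.1034, 0.0567]
eef_rot: [-1.571, 0.0, -1.339]
ft_force: [1.5, 0.1, 0.8]
grip_width: 0.006
```

>>> servo_tool([
  [1, 0, 0.7, 0, 0, 0, 0],
  [1, 0, 0.5, 0, 0, 0, 0],
  [1, 0, 0.4, 0, 0, 0, 0],
  [1, 0, 0, 0, 0, 0, 0],
])

```text
time: 14.52
position: [0.4133, 0.1034, 0.0552]
eef_rot: [-1.571, 0.0, -1.339]
ft_force: [-0.3, 0.6, 1.7]
grip_width: 0.003
```

```bash
python3 - <<'E'
from h import *
t=eyes.snapshot("scene"); crop(t,290,215,100,85,7,"pics/s7.png")
E
```

```text
(no output)
```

View pics/s7.png

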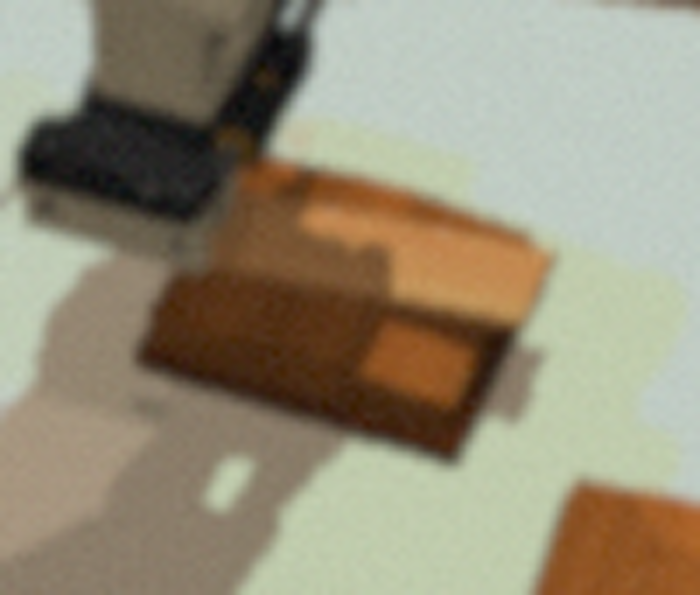

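>>> servo_tool([
  [1, 0, 0.4, 0, 0, 0, 0],
  [1, 0, 0.4, 0, 0, 0, 0],
  [1, 0, 0, 0, 0, 0, 0],
])

```text
time: 14.95
position: [0.4133, 0.1034, 0.0549]
eef_rot: [-1.57, -0.0, -1.339]
ft_force: [-2.4, 0.3, 9.6]
grip_width: 0.005
```

>>> servo_tool([
  [1, 0, 0, 0, 0, 0, 0],
  [1, 0, 0, 0, 0, 0, 0],
  [1, 0, 0, 0, 0, 0, 0],
])

```text
time: 15.32
position: [0.4133, 0.1034, 0.0549]
eef_rot: [-1.57, -0.0, -1.339]
ft_force: [-3.0, -0.4, 9.6]
grip_width: 0.001
```

```bash
python3 - <<'E'
from h import *
t=eyes.snapshot("scene"); crop(t,290,215,100,85,7,"pics/s8.png")
p=[.4283,.0425,.232]; c,sn=np.cos(p[2]),np.sin(p[2])
for tilt in (0,-.122):
    # right end top-edge corners with pivot at y=16 crown edge
    P=[]
    for x in(-.021,.021):
        y,z=-.0825,.043
        if tilt:
            dy,dz=y-.016,z-.036; a=.122
            y,z=.016+dy*np.cos(a)+dz*np.sin(a),.036-dy*np.sin(a)+dz*np.cos(a)
        P.append([p[0]+c*x-sn*y,p[1]+sn*x+c*y,z])
    print(((proj(t,P)-[290,215]+.5)*7).round(0).tolist())
E
```

```text
[[522.0, 338.0], [554.0, 265.0]]
[[520.0, 316.0], [553.0, 243.0]]
```

View pics/s8.png

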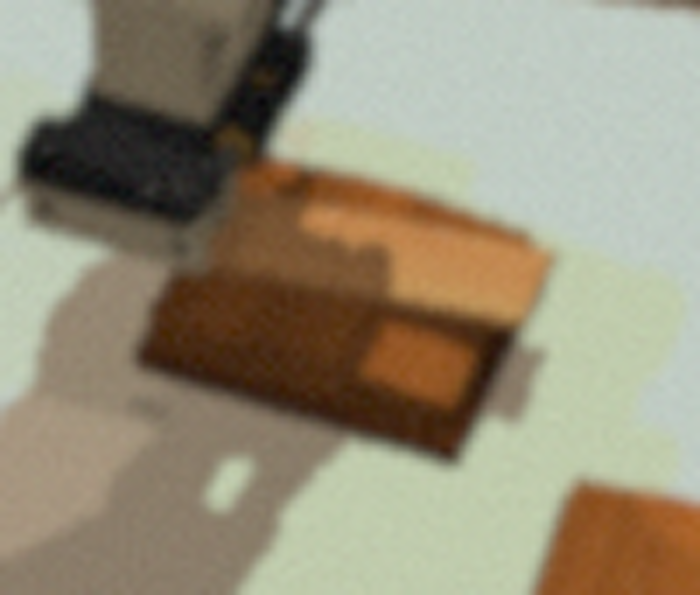

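>>> servo_tool([
  [1, 0, -1, 0, 0, 0, 0],
  [1, 0, -1, 0, 0, 0, 0],
  [1, 0, -1.5, 0, 0, 0, 0],
  [1, 0, -2, 0, 0, 0, 0],
  [1, 0, -3, 0, 0, 0, 0],
  [1, 0, -10, 0, 0, 0, 0],
  [1, 0, -25, 0, 0, 0, 0],
  [1, 0, -30, 0, 0, 0, 0],
  [1, 15, -15, 0, 0, 0, 0],
  [1, 30, 0, 0, 0, 0, 0],
  [1, 19, 0, 0, 0, 0, 0],
  [1, 0, 0, 0, 0, 0, 0],
  [1, 0, 0, 0, 0, 0, 0],
])

```text
time: 17.0
position: [0.4277, 0.0415, 0.143]
eef_rot: [-1.571, 0.0, -1.339]
ft_force: [0.7, -0.5, -0.0]
grip_width: 0.002
```

```bash
python3 - <<'E'
from h import *
s=eyes.snapshot("wrist"); cv2.imwrite("pics/w9.png",s["frame"]); np.save("w9.npy",s,allow_pickle=True)
t=eyes.snapshot("scene"); crop(t,290,215,100,85,7,"pics/s9.png")
E
```

```text
(no output)
```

View pics/w9.png

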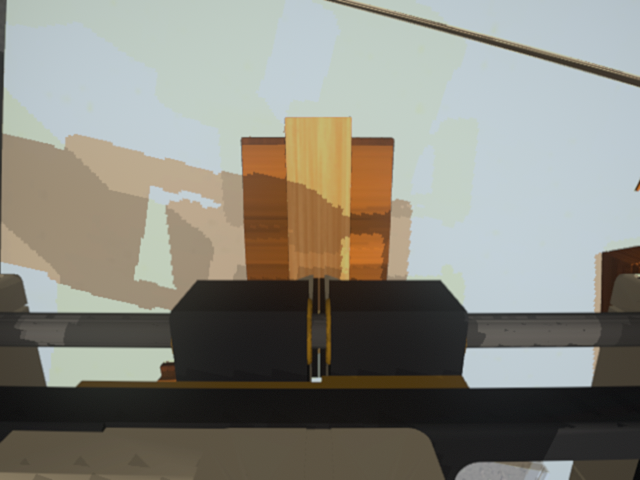

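View pics/s9.png

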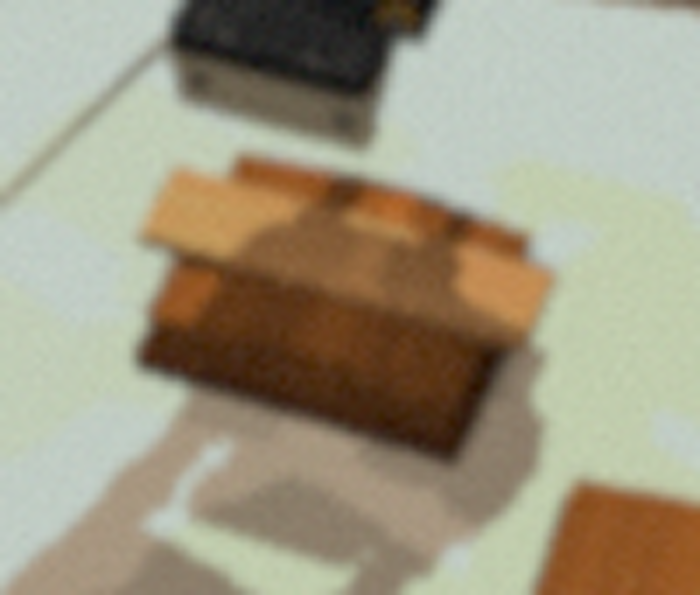

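>>> servo_tool([
  [1, 20, 0, 0, 0, 0, 0],
  [1, 30, 0, 0, 0, 0, 0],
  [1, 11, 10, 0, 0, 0, 0],
  [1, 0, 20, 0, 0, 0, 0],
  [1, 0, 20, 0, 0, 0, 0],
  [1, 0, 15, 0, 0, 0, 0],
  [1, 0, 8, 0, 0, 0, 0],
  [1, 0, 5, 0, 0, 0, 0],
  [1, 0, 2, 0, 0, 0, 0],
  [1, 0, 0, 0, 0, 0, 0],
])

```text
time: 18.35
position: [0.4421, -0.0182, 0.063]
eef_rot: [-1.57, -0.0, -1.339]
ft_force: [1.1, -0.5, 0.4]
grip_width: 0.003
```

```bash
python3 - <<'E'
from h import *
t=eyes.snapshot("scene"); crop(t,290,215,100,85,7,"pics/s10.png")
E
```

```text
(no output)
```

View pics/s10.png

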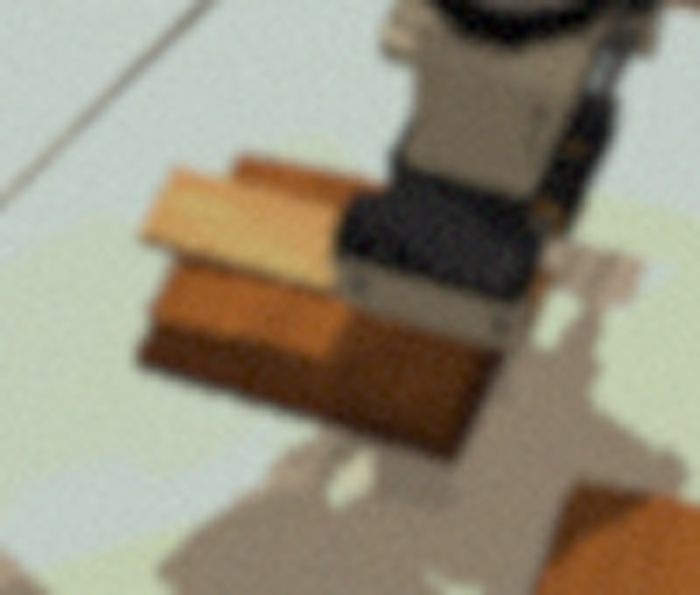

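Aligned over the right end, with the board still level (left end corner at about (180,170)). Now pressing down.

>>> servo_tool([
  [1, 0, 2, 0, 0, 0, 0],
  [1, 0, 1, 0, 0, 0, 0],
  [1, 0, 1, 0, 0, 0, 0],
  [1, 0, 1, 0, 0, 0, 0],
  [1, 0, 1, 0, 0, 0, 0],
  [1, 0, 1, 0, 0, 0, 0],
  [1, 0, 0.5, 0, 0, 0, 0],
  [1, 0, 0.3, 0, 0, 0, 0],
  [1, 0, 0, 0, 0, 0, 0],
])

```text
time: 19.52
position: [0.442, -0.0183, 0.0552]
eef_rot: [-1.571, -0.0, -1.339]
ft_force: [-1.8, -0.6, 2.5]
grip_width: 0.002
```

>>> servo_tool([
  [1, 0, 0.4, 0, 0, 0, 0],
  [1, 0, 0.4, 0, 0, 0, 0],
  [1, 0, 0, 0, 0, 0, 0],
  [1, 0, 0, 0, 0, 0, 0],
  [1, 0, 0, 0, 0, 0, 0],
])

```text
time: 20.15
position: [0.442, -0.0183, 0.0549]
eef_rot: [-1.57, -0.0, -1.339]
ft_force: [-1.9, 0.2, 11.1]
grip_width: 0.005
```

```bash
python3 - <<'E'
from h import *
t=eyes.snapshot("scene"); crop(t,290,215,100,85,7,"pics/s11.png")
E
```

```text
(no output)
```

View pics/s11.png

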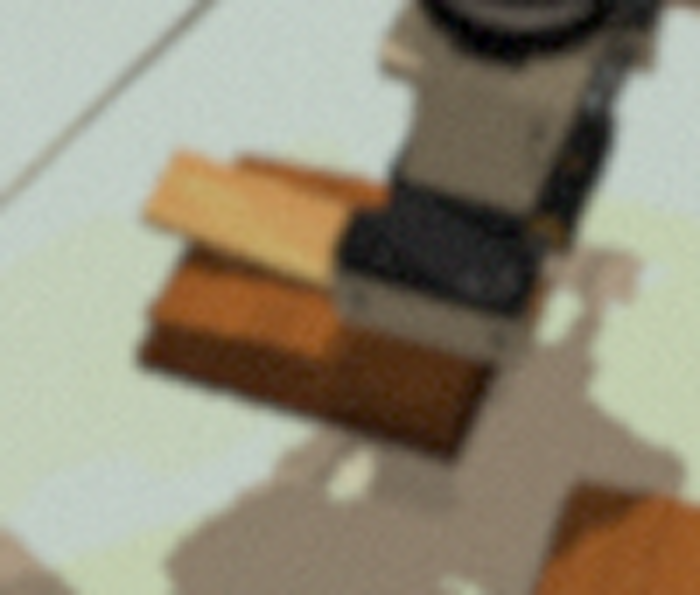

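The left end has risen (corner moved from row 170 to 152) and the force is 11 N, so the board is seated on the right slope. Releasing.

>>> servo_tool([
  [1, 0, -1, 0, 0, 0, 0],
  [1, 0, -1, 0, 0, 0, 0],
  [1, 0, -1.5, 0, 0, 0, 0],
  [1, 0, -2, 0, 0, 0, 0],
  [1, 0, -3, 0, 0, 0, 0],
  [1, 0, -10, 0, 0, 0, 0],
  [1, 0, -25, 0, 0, 0, 0],
  [1, 0, -30, 0, 0, 0, 0],
  [-0.6, -15, -15, 0, 0, 0, 0],
  [-0.6, -30, 0, 0, 0, 0, 0],
  [-0.6, -16, 0, 0, 0, 0, 0],
  [-0.6, 0, 0, 0, 0, 0, 0],
  [-0.6, 0, 0, 0, 0, 0, 0],
  [-0.6, 0, 0, 0, 0, 0, 0],
])

```text
time: 21.95
position: [0.4281, 0.0405, 0.1426]
eef_rot: [-1.571, -0.0, -1.34]
ft_force: [0.2, 0.7, 0.5]
grip_width: 0.606
```

```bash
python3 - <<'E'
from h import *
s=eyes.snapshot("wrist"); cv2.imwrite("pics/w12.png",s["frame"]); np.save("w12.npy",s,allow_pickle=True)
t=eyes.snapshot("scene"); crop(t,290,215,100,85,7,"pics/s12.png")
E
python3 m5.py w12.npy
```

```text
board far [[-85.0, -14.2], [-84.9, -5.0], [-84.9, 4.2], [-84.9, 16.5]]
board near [[79.1, -13.1], [75.8, 1.4], [75.8, 15.9]]
board sides [[-78.7, -21.4], [-76.9, -21.9], [-75.1, -21.9]] [[-78.7, 20.8], [-76.9, 20.7], [-75.1, 20.7]]
foot far [[-73.3, -46.3], [-73.2, -35.3], [-72.8, 38.0], [-72.6, 49.1]]
top far [[-68.1, -41.6], [-67.9, -31.7], [-67.6, 34.2], [-67.5, 44.1]]
plinth sides [[-53.6, -51.2], [-37.1, -51.3], [-16.5, -51.8]] [[-53.7, 49.4], [-43.8, 49.2], [-33.8, 49.4]]
```

View pics/w12.png

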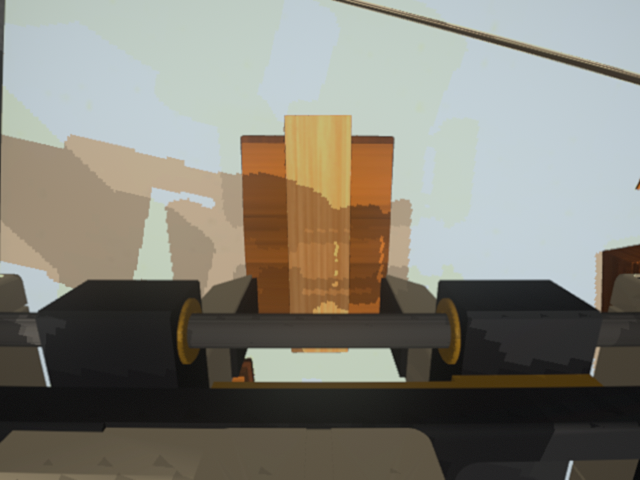

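View pics/s12.png

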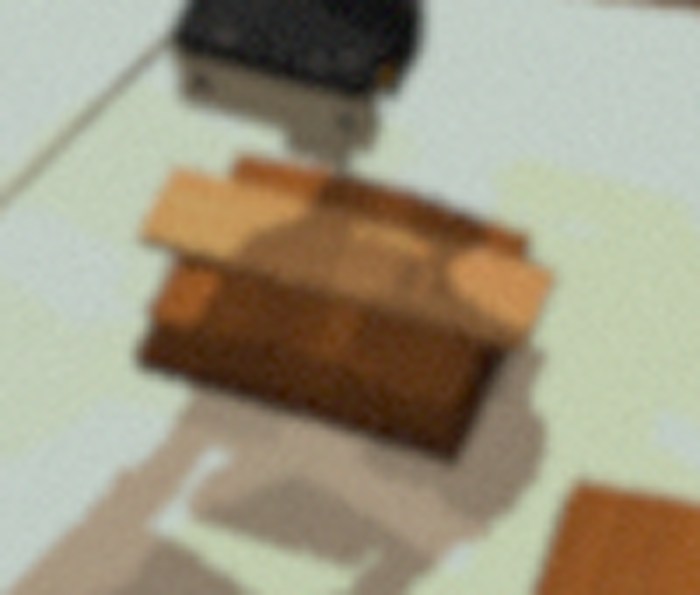

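```bash
python3 -c "
from plant import manip
print(manip.close_job())"
```

```text
the job is handed in; nothing more can be done
None
```

The job is handed in, at about 22 s on the robot's clock. The board was laid centred across the plinth and let go. Its left end was pressed down, it came back level, and then its right end was pressed.

- **Left press:** the tool pushed about 5 mm past the expected contact height, up to about 10 N. In the scene picture the opposite end rose about as far as a full 7° tip should take it, about 20 pixels of an expected 22 in the enlarged picture. The scene picture after release showed the board level again in its old position.
- **Right press:** the same depth, up to about 11 N, with the opposite end rising by a similar amount. The board came back level again.
- **Final check:** the wrist picture put the board about 0.4 mm off the plinth's centre along its length and about 0.5 mm across. It was turned by less than 0.01 rad, and the gripper was well clear above it.

One disagreement: before placing, the scene camera's view of the plinth was 1–2 pixels off the model. That is within the stated 2 mm calibration error, so I centred the board on the plinth's edges in the wrist pictures, tempered sideways by the earlier fit. The judge's verdict is not reported, so I can't confirm it passed.

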